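# Stand the long cartridge up in its picking bin

## Robot

A 6-joint arm with a two-finger parallel gripper is mounted at the origin on the work surface. World frame = base frame: x ahead of the robot, y to its left, z up, the work surface at z = 0. Lengths are in m, angles in rad, forces in N, time in s.
With the tool pointing down it reaches from about 0.35 to 1 m from the base axis. Payload 7.1 kg.
Tool frame: the origin (TCP) lies between the finger pads; the fingertips stand 22 mm ahead of it and the grasp point (between the pads) lies 3 mm ahead of it; x points along the fingers, y is the direction in which the jaws open and shut, and the axes are right-handed (so a half turn about x gives the same grasp; the last joint's range is limited). The gripper opens to 85 mm and grips with 20 to 120 N. Pads are 22 mm wide; open, the fingers measure 114 mm over their backs; the gripper's body (76 mm by 85 mm) begins 54 mm behind the grasp point. The pads swing forward as they close: fully open they stand 13 mm farther back than shut.
Start: joints at [-0.019, 0.423, 1.63, -0, 1.089, -0.019], TCP at [0.625, 0, 0.253] pointing down, gripper open.
Joint ranges: [-3, 3], [-0.9, 2.11], [0.09, 2.58], [-1.31, 4.45], [0.11, 2.69], [-2.54, 2.54]. Speed limits (rad/s): [2.39, 2.39, 3.01, 3.14, 3.14, 3.14].

## Interface

Orientations are given as a rotation vector (axis times angle).
In Python, from rig import manip gives the robot as it stands. The module is installed in compiled form; this text tells all that it offers. Calls block until the motion is done:
- manip.move_to(position, orientation): joint-space move of the TCP to a pose.
- manip.servo_line(position, orientation=None, rate=0.15): straight line of the TCP; orientation=None keeps the orientation; rate is the mean speed in m/s.
- manip.set_joints(angles): joint-space move.
- manip.command_gripper(opening, f_grip=None): finger opening in m; f_grip is the grip in N (None keeps the last); returns when the fingers have stopped.
- manip.hold(seconds).
- manip.solve_ik(position, orientation): joint angles nearest the present ones, or None.
- manip.camera(name): name is "scene" or "side" or "wrist"; returns a dict with "image" (400x640x3 uint8, red, green, blue), "fx", "fy", "cx", "cy" (pixels), "cam_to_world" (4x4, takes a point from camera to world coordinates); the wrist camera has in their place "mount" (4x4, takes a point from camera to tool coordinates, whose origin is the TCP and whose axes are the tool frame's). Camera axes: x right, y down, z forward; pixel columns grow to the right and rows downward; lengths in m; the calibration is good to about 2 mm. A picture is of the moment at which its call begins: read the wrist's pose just before it. There is no depth.
A pose or a line that the arm cannot do raises manip.IKError and nothing moves.
- manip.sign_off(): hands the job in, once; it reports no verdict.
Readings, each from a call of its own:
- manip.get_time(): time.
- manip.get_joint_positions(): joint angles.
- manip.get_joint_vel(): joint speeds.
- manip.get_tau(): joint torques, N m.
- manip.get_position(): TCP position.
- manip.get_ee_rot(): TCP orientation.
- manip.get_contact_force(): force on the tool from outside, world axes, zero at the start.
- manip.get_torque(): the same for the moment, N m.
- manip.get_width(): finger opening in m.
Only numpy, scipy, OpenCV 4.12 (cv2) and the standard library are available. Lean on these libraries where they do the work, as an engineer would, in place of code of your own. Each camera call takes 0.05 s, during which the arm holds its last target.

## Task

The long cartridge has toppled over in its deep blue bin: draw the small catch all the way back, pull the cross bar all the way out to the side, then tip the cartridge upright so that it stands by itself on its square foot on the bin floor, at the back behind the line of the bar. Keep its foot down inside the bin all the while. Then slide the bar fully home again in front of it, and leave the loose things around the bin where they are.

Things in the scene. Friction and masses are not known exactly. Their poses are not given: they have to be found in the camera images.
- bin: Deep blue open bin fixed to the table, low front to the robot's left, bar side towards the robot, 190 long (x) x 180 wide (y) x 150 high outside, walls and floor 5 thick. Origin: centre of its underside; x points to the high back wall (inner face x = +90), y to its left (inner side faces y = -85, +85). Front lip, x = -95 to -90, only 85 high; side walls 150 high from the back to x = -20, then sloping down to the lip.
- bracket (a point): Top centre of the flat steel bracket on the bin's right (-y) side that carries the catch: 165 (bin x) x 60 (bin y), top 150 above the table, centre at bin (-52, -120).
- bar (a joint): Steel cross bar, 16 x 16, lying across the bin's rims at bin x = 4 to 20, 152 to 168 above the table, sliding to the bin's right. 0 = fully home across the bin; 0.15 m = fully out (bin -y), inner tip at bin y = -55. Stays where left, slides with about 1.5 N. Out by at most 4 mm while the catch is closed. While home, it keeps the cartridge from being tipped up.
- bar_tab (a point): Grip point of the bar's upright tab, inside the bin's right wall when home: a plate 40 wide (bin x), 12 thick (bin y), its top 225 above the table, free to pinch above 170; the point is on its centre, 205 above the table. At joint 0 it lies at bin (12, -70), at 0.15 at bin (12, -220). Moves with the bar.
- catch (a joint): Small steel catch on the bracket, sliding along the bin's length: 0 = closed, its nose just outside the bar's right end; 0.05 m = drawn fully back towards the low front (bin -x). It frees the bar from 0.024 on. Stays where it is left; sliding takes about 1.5 N.
- catch_tab (a point): Grip point of the catch's upright tab: a plate 30 wide (bin x), 12 thick (bin y), its top 225 above the table, free to pinch above 170; the point is on its centre, 205 above the table. At joint 0 it lies at bin (-68, -116). Moves with the catch.
- cart_mid (a point): Middle of the loose cartridge: aluminium cylinder 36 in diameter with a dark steel square foot 44 x 44 x 20 at one end; 220 long in all, about 0.3 kg. Its z axis runs from foot to head; the point is 110 from each end. It starts leaning, about 26 degrees from level: foot on the bin floor by the back wall, under the bar, resting on the front lip, head sticking out over it.
- cart_foot (a point): Centre of the underside of the cartridge's square foot; same axes. When it stands in the bin this point is 5 above the table.
- carton_mid (a point): Bystander: loose cardboard carton 120 x 90 x 80; point at its centre.
- jar_mid (a point): Bystander: loose jar, 66 in diameter, 90 high; point at its centre.
- flange_mid (a point): Bystander: loose steel flange ring, 100 in diameter, 22 high; point at its centre.
- spanner_mid (a point): Bystander: loose spanner 180 long, lying flat; point about at its middle.
Not all that is in view belongs to the job. What is shaped like the part that bears cart_mid but orange or yellow is not meant.

How it is judged:
By the outcome, as a careful person would: the job done as asked, in the order asked, and still so for the second after the job is handed in, with the robot touching nothing.
It also fails if it takes over 54 s, if anything falls off the work surface, if the arm or the gripper's body presses on something with over 40 N, if the wrist force passes 120 N, or if a joint passes its speed limit or range.

## Working session

There is one attempt and no reset: what is moved stays moved. The work goes in short steps, each a Python script; the robot and the scene stay as the last script left them, time stands still between calls to the robot, and variables do not carry over. Pictures are saved under pics/ and viewed, and the job is handed in when it is done.

```bash
mkdir -p pics; python3 - <<'E'
from rig import manip
import cv2,numpy as np,pickle
d={}
print(manip.get_time(),manip.get_position(),manip.get_ee_rot(),manip.get_width())
for n in ["scene","side","wrist"]:
    c=manip.camera(n); d[n]=c
    cv2.imwrite(f"pics/{n}0.png",c["image"][:,:,::-1])
    print(n,{k:np.round(v,4).tolist() for k,v in c.items() if k!="image"})
pickle.dump(d,open("c0.pkl","wb"))
E
```

```text
0.0 [6.24463792e-01 4.08770844e-05 2.52508690e-01] [ 1.20847959  1.21041968 -1.21040357] 0.0853539111820422
scene {'fx': 392.1712, 'fy': 392.1712, 'cx': 314.7949, 'cy': 196.7224, 'cam_to_world': [[-0.1719, 0.6446, -0.745, 1.3228], [0.9849, 0.1286, -0.1159, 0.0906], [0.0211, -0.7536, -0.657, 0.854], [0.0, 0.0, 0.0, 1.0]]}
side {'fx': 408.5365, 'fy': 408.5365, 'cx': 307.6991, 'cy': 206.7041, 'cam_to_world': [[-0.987, -0.123, 0.1038, 0.3973], [-0.1599, 0.6783, -0.7172, 0.8285], [0.0178, -0.7245, -0.6891, 0.9818], [0.0, 0.0, 0.0, 1.0]]}
wrist {'fx': 301.768, 'fy': 301.768, 'cx': 320.2459, 'cy': 201.8362, 'mount': [[-0.0002, -0.2679, 0.9634, -0.1204], [1.0, -0.0003, 0.0001, -0.0002], [0.0003, 0.9634, 0.2679, -0.0681], [0.0, 0.0, 0.0, 1.0]]}
```

View pics/scene0.png

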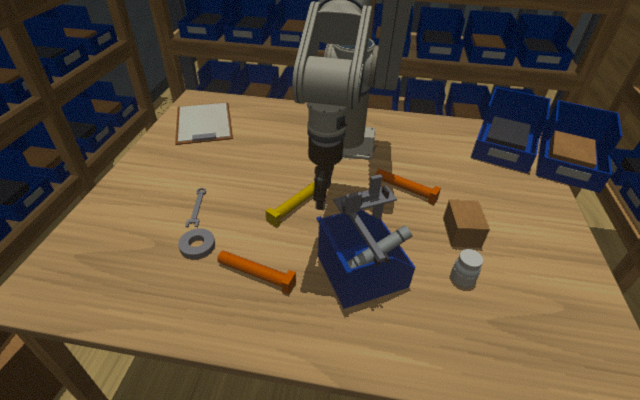

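View pics/side0.png

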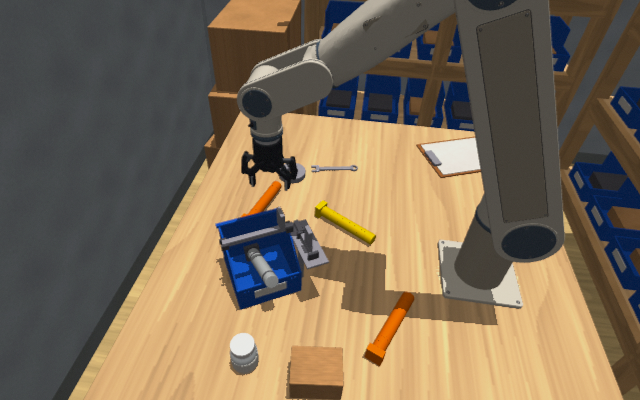

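View pics/wrist0.png

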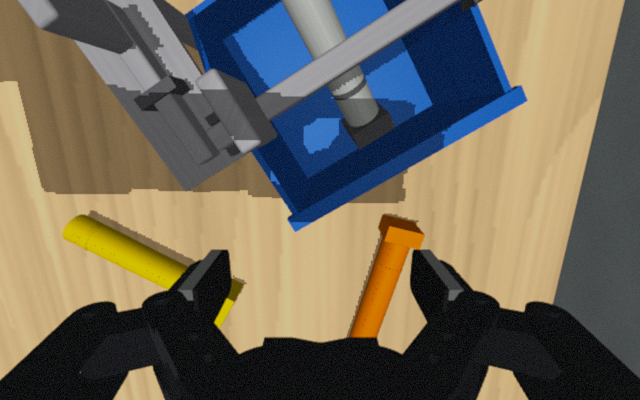

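```bash
cat > h.py <<'E'
import numpy as np,cv2
from scipy.spatial.transform import Rotation as R
def T(p,rv):
    M=np.eye(4);M[:3,:3]=R.from_rotvec(rv).as_matrix();M[:3,3]=p;return M
def ray(c,M,u,v):
    d=M[:3,:3]@np.array([(u-c["cx"])/c["fx"],(v-c["cy"])/c["fy"],1]);return M[:3,3],d
def onz(c,M,u,v,z):
    o,d=ray(c,M,u,v);return o+d*(z-o[2])/d[2]
def proj(c,M,p):
    q=np.linalg.inv(M)@np.append(p,1);return np.array([c["fx"]*q[0]/q[2]+c["cx"],c["fy"]*q[1]/q[2]+c["cy"]])
def crop(img,x0,y0,x1,y1,s,fn):
    cv2.imwrite(fn,cv2.resize(img[y0:y1,x0:x1,::-1],None,fx=s,fy=s,interpolation=cv2.INTER_CUBIC))
E
python3 - <<'E'
from h import *
import pickle
d=pickle.load(open("c0.pkl","rb"))
crop(d["scene"]["image"],300,165,460,315,4.0,"pics/scene0c.png")
crop(d["side"]["image"],200,190,350,320,4.5,"pics/side0c.png")
crop(d["wrist"]["image"],0,0,540,240,1.48,"pics/wrist0c.png")
E
```

```text
(no output)
```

View pics/scene0c.png

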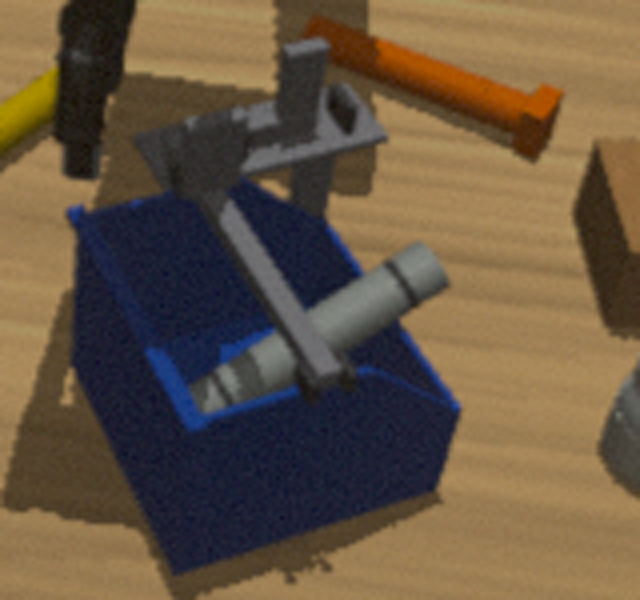

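View pics/side0c.png

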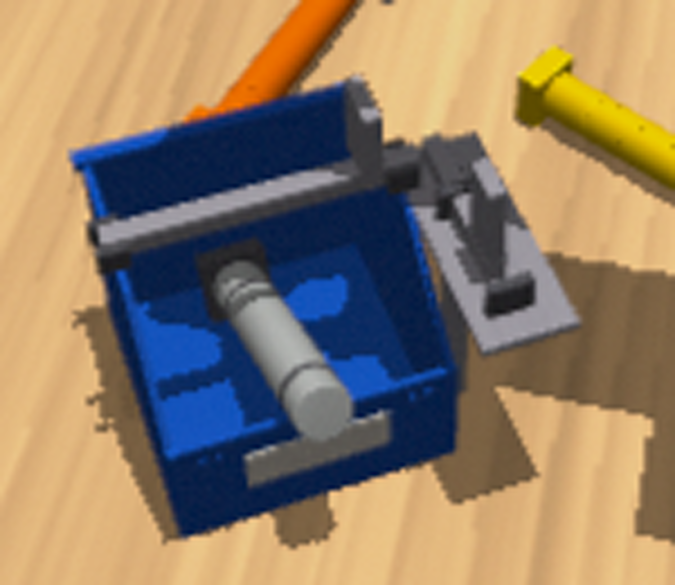

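View pics/wrist0c.png

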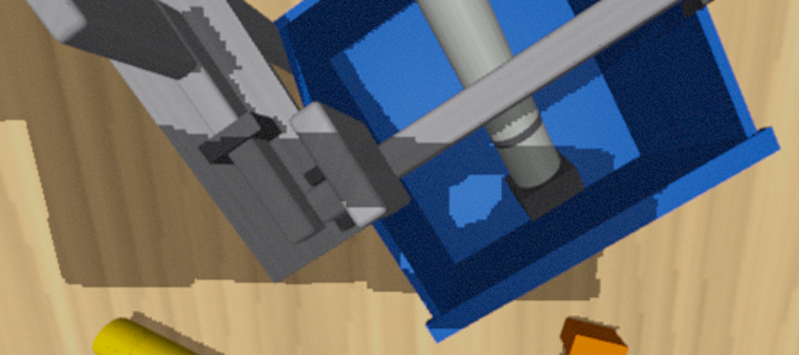

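```bash
cat > fit.py <<'E'
from h import *
import pickle
from scipy.optimize import least_squares
d=pickle.load(open("c0.pkl","rb"))
MW=T([0.62446379,0.00004,0.25250869],[1.20847959,1.21041968,-1.21040357])@d["wrist"]["mount"]
Ms={"scene":d["scene"]["cam_to_world"],"side":d["side"]["cam_to_world"],"wrist":MW}
s=lambda u,v:(300+u/4,165+v/4)
e=lambda u,v:(200+u/4.5,190+v/4.5)
w=lambda u,v:(u/1.48,v/1.48)
obs=[("scene",s(68,212),(95,-90,150)),("scene",s(197,430),(95,90,150)),("scene",s(460,408),(-95,90,85)),
("scene",s(178,575),(95,90,0)),("scene",s(437,492),(-95,90,0)),
("side",e(355,80),(95,-90,150)),("side",e(75,155),(95,90,150)),("side",e(168,458),(-95,90,85)),("side",e(457,370),(-95,-90,85)),
("side",e(183,537),(-95,90,0)),("side",e(455,457),(-95,-90,0)),
# catch tab top corners, bar tab top (joint 0)
]
def f(x):
    M=T([x[0],x[1],0],[0,0,x[2]])
    return np.concatenate([proj(d[n],Ms[n],(M@np.append(np.array(p)/1000,1))[:3])-q for n,q,p in obs])
r=least_squares(f,[0.75,0.1,-1.5],loss="soft_l1")
if __name__=="__main__":
    print(r.x,np.degrees(r.x[2]));print(f(r.x).reshape(-1,2).round(1))
    M=T([r.x[0],r.x[1],0],[0,0,r.x[2]])
    for p in [(95,-90,150),(95,90,150),(12,-70,225),(-68,-116,225),(4,-50,168),(20,-50,168)]:
        for n in Ms: print(p,n,proj(d[n],Ms[n],(M@np.append(np.array(p)/1000,1))[:3]).round(1))
E
python3 fit.py
```

```text
[ 0.63450575  0.1181654  -1.02587519] -58.77831885127219
[[ 1.5  0.5]
 [-1.2 -1.4]
 [ 0.1 -0.7]
 [-1.   0.1]
 [-0.2 -1.2]
 [-1.1  1.8]
 [ 0.3  1.1]
 [-0.5  0.3]
 [-0.3 -0.3]
 [-0.6  0.7]
 [-0.  -1.5]]
(95, -90, 150) scene [318.5 218.5]
(95, -90, 150) side [277.8 209.6]
(95, -90, 150) wrist [298.  221.5]
(95, 90, 150) scene [348.1 271.1]
(95, 90, 150) side [217.  225.5]
(95, 90, 150) wrist [516.   94.9]
(12, -70, 225) scene [353.5 194. ]
(12, -70, 225) side [279.9 211.4]
(12, -70, 225) wrist [227.8 110.3]
(-68, -116, 225) scene [373.6 176.4]
(-68, -116, 225) side [307.3 227.3]
(-68, -116, 225) wrist [31.5  2.2]
(4, -50, 168) scene [357.8 215.2]
(4, -50, 168) side [274.6 230.1]
(4, -50, 168) wrist [272.5  84.2]
(20, -50, 168) scene [352.1 216.7]
(20, -50, 168) side [272.7 226.2]
(20, -50, 168) wrist [286.2 106.8]
```

Candidates for the cartridge (scene view):
- Grey cylinder in the bin, about (385,250). This one matches: aluminium with a dark foot, leaning in the deep blue bin.
- Orange part at (258,270).
- Orange part at (410,185).
- Yellow part at (290,203).

The crops confirm the grey cylinder, with its foot at side (251,247) under the bar. The bin fit is good to about 1.5 px. Next I'll take one look from above with the gripper aligned to the bin, after a dry IK check.

```bash
cat >> h.py <<'E'
BX,BY,BYAW=0.63450575,0.1181654,-1.02587519
def B(): return T([BX,BY,0],[0,0,BYAW])
def bw(p): return (B()@np.append(np.array(p)/1000,1))[:3]   # bin mm -> world m
def wb(p): return (np.linalg.inv(B())@np.append(p,1))[:3]*1000
def ori(a=0,az=0,flip=1):
    """tool x=(sin a,0,-cos a) in bin frame (turned by az about z), tool y=flip*bin y"""
    x=np.array([np.sin(a),0,-np.cos(a)]);y=np.array([0,flip,0.]);z=np.cross(x,y)
    m=B()[:3,:3]@R.from_rotvec([0,0,az]).as_matrix()@np.c_[x,y,z]
    return R.from_matrix(m).as_rotvec()
def tcp(p,a=0,az=0):
    """TCP for grasp point p (bin mm)"""
    x=R.from_rotvec([0,0,az]).apply([np.sin(a),0,-np.cos(a)])
    return bw(np.array(p)-3*x)
def wristM(m,c): return T(m.get_position(),m.get_ee_rot())@c["mount"]
E
python3 - <<'E'
from h import *
from rig import manip
for f in (1,-1):
    for nm,p,a in [("hover",(-50,-60,380),0),("catch",(-68,-116,205),0),("catch2",(-118,-116,205),0),("bar",(12,-70,205),0),("barout",(12,-220,205),0),
      ("c30",(-68,0,97),np.radians(30)),("c30h",(-108,0,166),np.radians(30)),("c0",(-20,0,140),0),("c-34",(58,0,172),np.radians(-34)),("c-34r",(158,0,300),np.radians(-34)),("c-64",(58,0,172),np.radians(-60))]:
        q=manip.solve_ik(tcp(p,a),ori(a,flip=f));print(f,nm,None if q is None else np.round(q,2))
E
```

```text
1 hover [ 0.21  0.22  1.61 -0.    1.31 -0.34]
1 catch [ 0.21  0.32  1.91 -0.    0.91 -0.34]
1 catch2 [ 0.3   0.3   1.94 -0.    0.9  -0.25]
1 bar [ 0.1   0.42  1.75 -0.    0.97 -0.44]
1 barout [-0.04  0.24  2.04 -0.    0.87 -0.58]
1 c30 [ 0.49  0.66  1.77 -0.74  0.84  0.49]
1 c30h [ 0.56  0.55  1.75 -0.66  0.96  0.43]
1 c0 [ 0.19  0.58  1.67 -0.    0.9  -0.35]
1 c-34 [-0.1   0.74  1.39  0.47  1.42 -0.82]
1 c-34r [-0.2   0.71  1.14  0.43  1.71 -0.78]
1 c-64 [-0.19  0.92  1.25  0.71  1.77 -0.9 ]
-1 hover None
-1 catch None
-1 catch2 None
-1 bar None
-1 barout None
-1 c30 None
-1 c30h None
-1 c0 None
-1 c-34 [-0.1   0.74  1.39  0.47  1.42  2.32]
-1 c-34r [-0.2   0.71  1.14  0.43  1.71  2.36]
-1 c-64 [-0.19  0.92  1.25  0.71  1.77  2.24]
```

```bash
python3 - <<'E'
from h import *
from rig import manip
import pickle
manip.move_to(tcp((-60,-80,370)),ori()); print(manip.get_time())
manip.hold(0.1)
M=T(manip.get_position(),manip.get_ee_rot());c=manip.camera("wrist");c["M"]=M@c["mount"]
pickle.dump(c,open("w1.pkl","wb"));print(manip.get_time(),wb(manip.get_position()),manip.get_contact_force())
crop(c["image"],0,0,640,400,1.25,"pics/w1.png")
for p in [(12,-70,225),(-68,-116,225),(12,-70,168),(95,-90,150),(95,90,150),(-95,-90,85),(-95,90,85)]: print(p,proj(c,c["M"],bw(p)).round(1))
E
```

```text
0.9583
1.1083 [-59.03090558 -80.31299805 371.48949223] [ 0.09172574 -0.91025598 -0.53150553]
(12, -70, 225) [331.3 266.1]
(-68, -116, 225) [281.2 186. ]
(12, -70, 168) [329.7 242.8]
(95, -90, 150) [313.4 297. ]
(95, 90, 150) [453.2 296.8]
(-95, -90, 85) [313.3 143.2]
(-95, 90, 85) [449.  142.9]
```

View pics/w1.png

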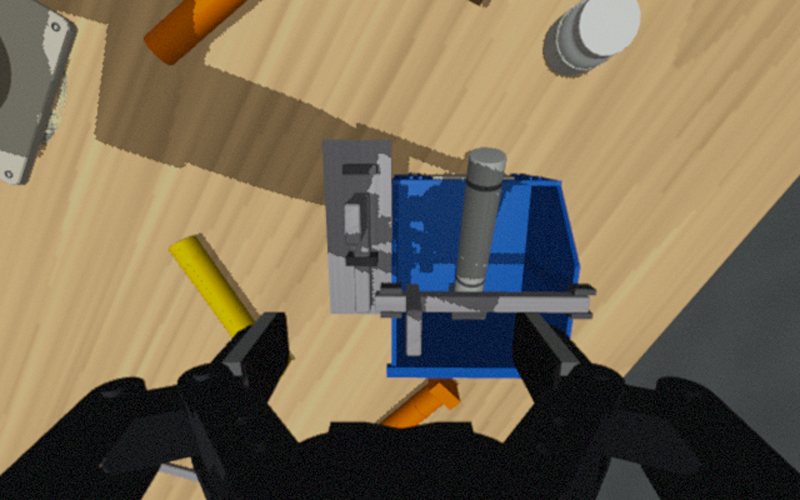

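```bash
python3 - <<'E'
from h import *
import pickle
c=pickle.load(open("w1.pkl","rb"))
crop(c["image"],250,105,480,305,3.4,"pics/w1c.png")
E
```

```text
(no output)
```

View pics/w1c.png

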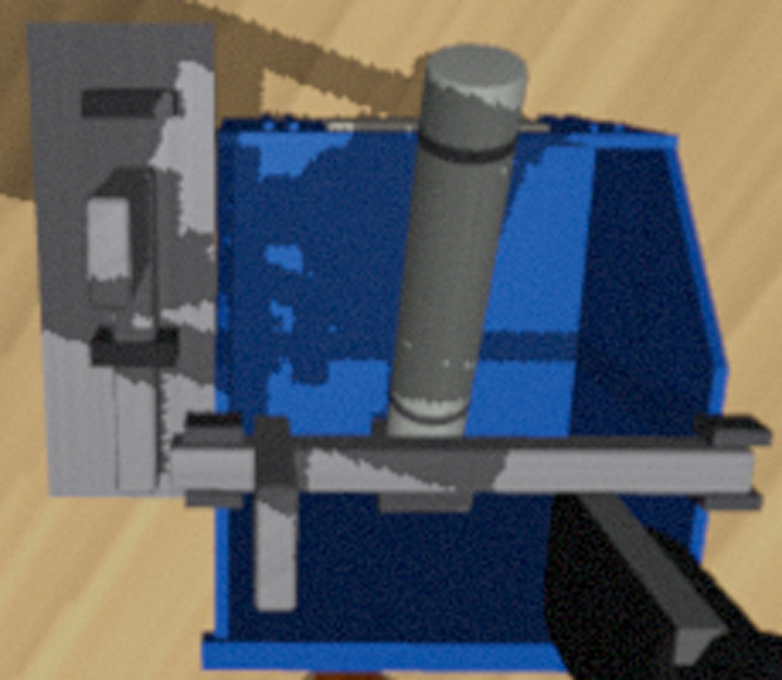

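```bash
python3 - <<'E'
from h import *
import pickle
c=pickle.load(open("w1.pkl","rb"));M=c["M"]
pc=lambda p:((proj(c,M,bw(p))-[250,105])*3.4).round(0)
for n,x0,y0,l in [("bar",12,-70,20),("catch",-68,-116,15)]:
    for sx in(-1,1):
        for sy in(-1,1): print(n,sx,sy,pc((x0+sx*l,y0+sy*6,225)),pc((x0+sx*l,y0+sy*6,170)))
for p in [(95,-90,150),(-95,-90,85),(-95,90,85),(-134.5,-150,150),(-134.5,-90,150),(30.5,-150,150),(4,0,168),(20,0,168),(90,-85,5)]:print(p,pc(p))
print("cam",wb(M[:3,3]))
# foot candidates
unp=lambda u,v,z:wb(onz(c,M,250+u/3.4,105+v/3.4,z/1000)).round(0)
print("foot far edge z45",unp(425,512,45),unp(425,512,25),"near",unp(380,420,45),unp(380,510,45),unp(472,510,45))
print("catch tab",unp(109.5,238,225),unp(87,197,225),unp(132,280,225))
print("bar tab",unp(276,550,225),unp(255,490,225),unp(297,610,225))
E
```

```text
bar -1 -1 [256. 483.] [253. 415.]
bar -1 1 [298. 483.] [289. 415.]
bar 1 -1 [255. 610.] [253. 525.]
bar 1 1 [297. 610.] [288. 525.]
catch -1 -1 [ 81. 220.] [107. 191.]
catch -1 1 [127. 219.] [145. 191.]
catch 1 -1 [ 86. 330.] [111. 284.]
catch 1 1 [130. 330.] [148. 284.]
(95, -90, 150) [215. 653.]
(-95, -90, 85) [215. 130.]
(-95, 90, 85) [677. 129.]
(-134.5, -150, 150) [22. 21.]
(-134.5, -90, 150) [209.  21.]
(30.5, -150, 150) [ 48. 496.]
(4, 0, 168) [478. 446.]
(20, 0, 168) [475. 490.]
(90, -85, 5) [232. 483.]
cam [-127.2156553   -79.98004325  491.95896815]
foot far edge z45 [87.  7. 45.] [97. 11. 25.] near [ 41. -16.  45.] [ 86. -14.  45.] [86. 29. 45.]
catch tab [ -78. -115.  225.] [ -89. -120.  225.] [ -67. -109.  225.]
bar tab [ 13. -70. 225.] [ -6. -76. 225.] [ 32. -64. 225.]
```

```bash
python3 - <<'E'
from h import *
import pickle
c=pickle.load(open("w1.pkl","rb"))
crop(np.clip(c["image"].astype(float)*1.5,0,255).astype(np.uint8),255,120,330,260,4.2,"pics/w1d.png")
E
```

```text
(no output)
```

View pics/w1d.png

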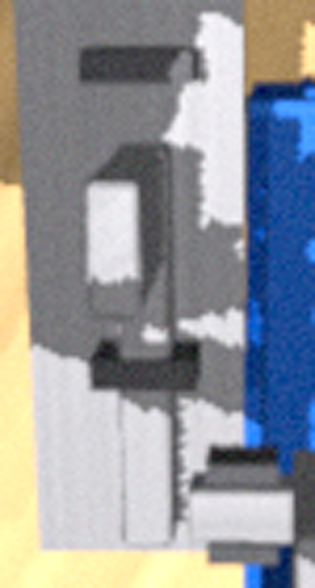

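```bash
python3 - <<'E'
from h import *
from rig import manip
import pickle
o=ori()
manip.command_gripper(0.05,40)
manip.move_to(tcp((-75,-116,255)),o)
manip.servo_line(tcp((-75,-116,205)),rate=0.1)
manip.command_gripper(0.0,40); print(manip.get_time(),"w",manip.get_width(),manip.get_contact_force().round(1))
b=B()[:3,:3]
manip.servo_line(tcp((-112,-116,205)),rate=0.06)
print(manip.get_time(),(b.T@manip.get_contact_force()).round(1),wb(manip.get_position()).round(1))
for x in (-116,-118,-120):
    manip.servo_line(tcp((x,-116,205)),rate=0.04)
    f=b.T@manip.get_contact_force();print(manip.get_time(),x,f.round(1),wb(manip.get_position()).round(1),manip.get_width())
    if abs(f[0])>12: break
E
```

```text
3.1833 w 0.011317165188101072 [-1.3 -0.2  6.4]
3.95 [-2.1 -0.1  6.6] [-112.4 -115.5  208.6]
4.2 -116 [-1.1 -0.9  6.2] [-116.3 -115.4  208.6] 0.01154980962762916
4.45 -118 [-0.5 -0.1  6.3] [-118.2 -115.4  208.6] 0.011582538824511478
4.7 -120 [ 9.1 -0.7  4.4] [-118.9 -115.4  208.6] 0.011511251293167768
```

```bash
python3 - <<'E'
from h import *
from rig import manip
import pickle
o=ori();b=B()[:3,:3]
manip.command_gripper(0.04)
manip.servo_line(tcp((-118,-116,260)),rate=0.15)
M=T(manip.get_position(),manip.get_ee_rot());c=manip.camera("wrist");c["M"]=M@c["mount"];pickle.dump(c,open("w2.pkl","wb"))
crop(c["image"],0,0,640,400,1.25,"pics/w2.png")
manip.move_to(tcp((12,-70,260)),o)
manip.servo_line(tcp((12,-70,205)),rate=0.12)
manip.command_gripper(0.0,40); print(manip.get_time(),"w",manip.get_width(),(b.T@manip.get_contact_force()).round(1))
manip.servo_line(tcp((12,-90,205)),rate=0.08)
print(manip.get_time(),(b.T@manip.get_contact_force()).round(1),wb(manip.get_position()).round(1),manip.get_width())
E
```

```text
7.225 w 0.011295971081057954 [-0.1 -4.   6.4]
7.625 [-2.8 -1.1  5.5] [ 12.  -90.8 209. ] 0.011393759564173742
```

View pics/w2.png

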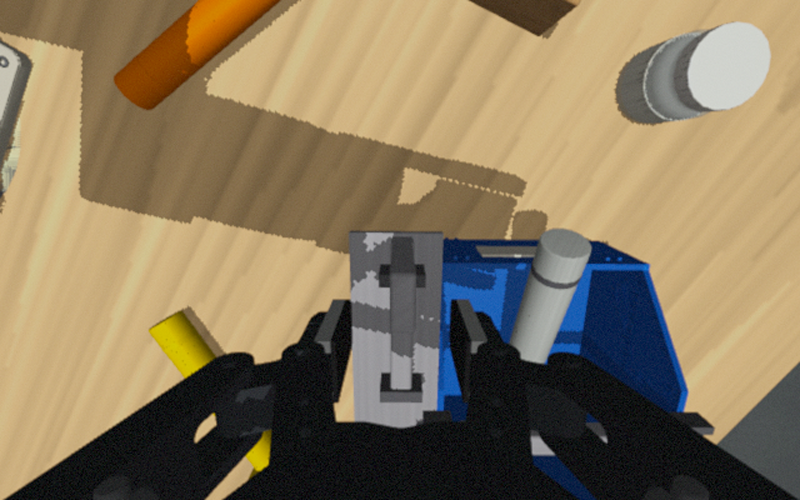

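The picture shows the catch tab drawn back against its front guide, at (402,255) in the enlarged view. The bar is moving freely, so I'll keep pulling it out.

```bash
python3 - <<'E'
from h import *
from rig import manip
import pickle
o=ori();b=B()[:3,:3]
manip.servo_line(tcp((12,-214,205)),rate=0.12)
for y in (-218,-220,-222):
    manip.servo_line(tcp((12,y,205)),rate=0.04)
    f=b.T@manip.get_contact_force();print(manip.get_time(),y,f.round(1),wb(manip.get_position()).round(1),manip.get_width())
    if abs(f[1])>14: break
manip.command_gripper(0.04)
manip.servo_line(tcp((12,-220,265)),rate=0.15)
manip.command_gripper(0.085)
# hover to look at the cartridge
manip.move_to(tcp((-100,-20,330)),o);manip.hold(0.1)
M=T(manip.get_position(),manip.get_ee_rot());c=manip.camera("wrist");c["M"]=M@c["mount"];pickle.dump(c,open("w3.pkl","wb"))
crop(c["image"],0,0,640,400,1.25,"pics/w3.png")
for n in("scene","side"):
    c=manip.camera(n);pickle.dump(c,open(n+"3.pkl","wb"))
crop(c["image"],190,180,350,330,4,"pics/side3.png")
c=pickle.load(open("scene3.pkl","rb"));crop(c["image"],280,165,460,315,4,"pics/scene3.png")
print(manip.get_time())
E
```

```text
9.0583 -218 [-7.7 -0.3 12.7] [  11.1 -218.7  209. ] 0.01116998646052416
9.3083 -220 [-8.6 -0.2 13.2] [  11.1 -220.5  208.9] 0.011874955750625093
9.5583 -222 [-11.1   9.8   6. ] [  11.2 -220.6  209. ] 0.011470856235243933
12.2
```

View pics/w3.png

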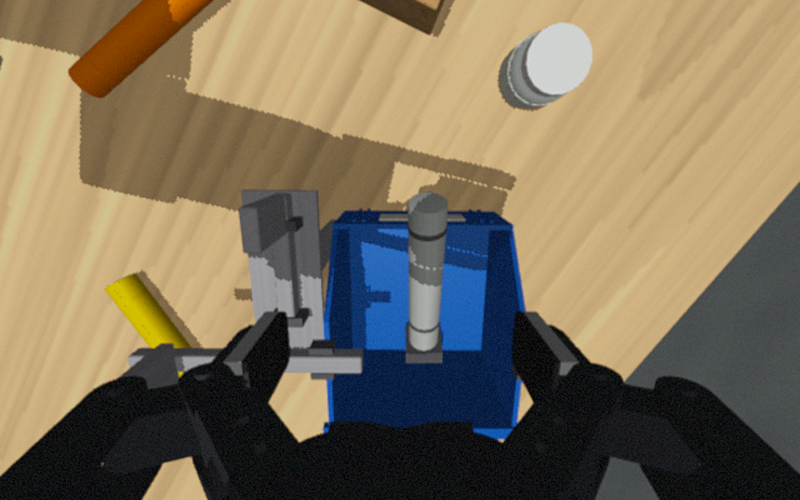

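View pics/side3.png

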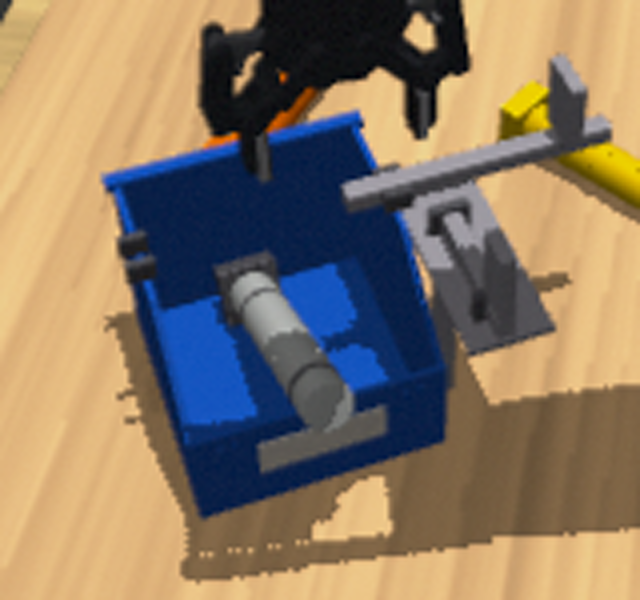

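View pics/scene3.png

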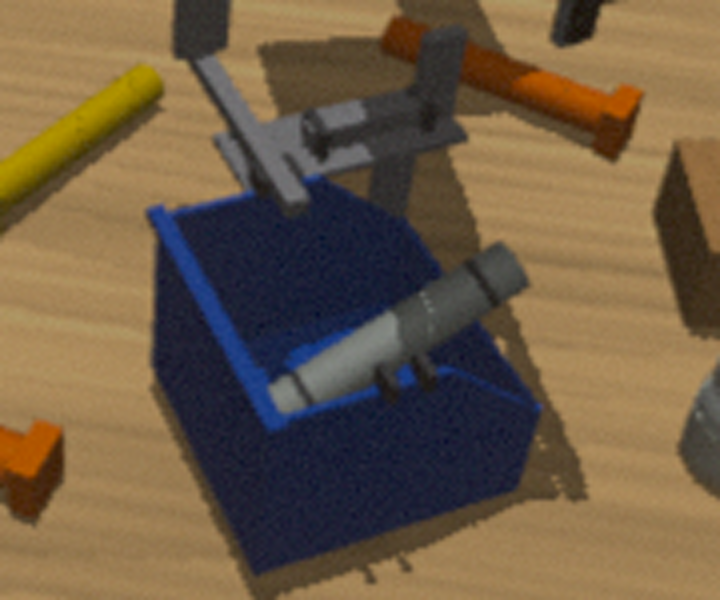

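```bash
python3 - <<'E'
from h import *
import pickle
br=lambda i:np.clip(i.astype(float)*1.5,0,255).astype(np.uint8)
c=pickle.load(open("w3.pkl","rb"));a=br(c["image"])[145:300,300:380]
s=br(pickle.load(open("side3.pkl","rb"))["image"])[238:293,235:285]
e=br(pickle.load(open("scene3.pkl","rb"))["image"])[220:275,340:420]
cv2.imwrite("pics/a3.png",cv2.resize(a[:,:,::-1],None,fx=3.8,fy=3.8))
cv2.imwrite("pics/s3.png",cv2.resize(s[:,:,::-1],None,fx=10,fy=10))
cv2.imwrite("pics/e3.png",cv2.resize(e[:,:,::-1],None,fx=10,fy=10))
E
```

```text
(no output)
```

View pics/a3.png

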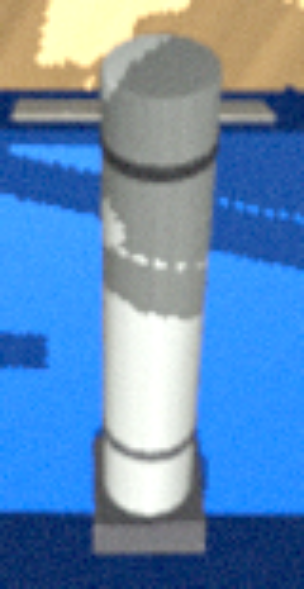

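View pics/s3.png

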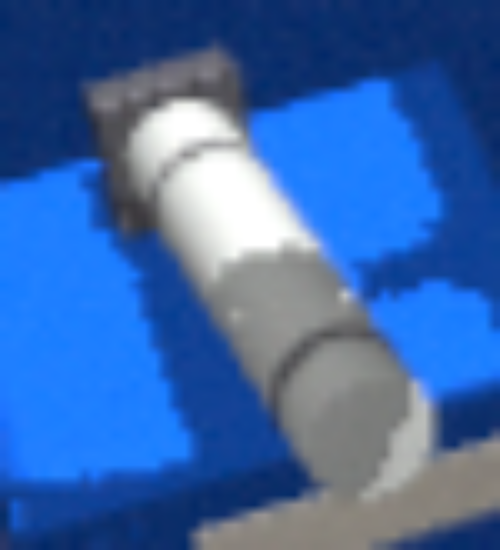

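View pics/e3.png

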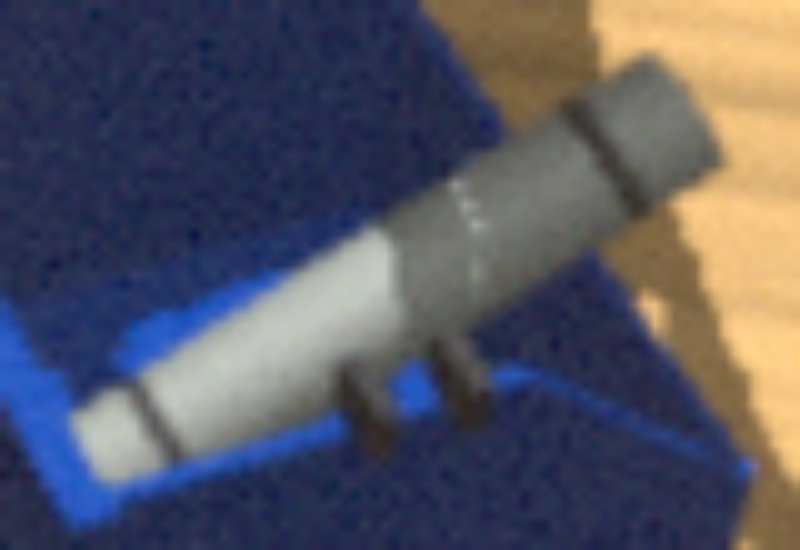

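```bash
cat > axfit.py <<'E'
from h import *
import pickle
from scipy.optimize import least_squares
w=pickle.load(open("w3.pkl","rb"));s=pickle.load(open("side3.pkl","rb"));e=pickle.load(open("scene3.pkl","rb"))
C={"w":(w,w["M"]),"s":(s,s["cam_to_world"]),"e":(e,e["cam_to_world"])}
sc={"w":(3.8,300,145),"s":(10,235,238),"e":(10,340,220)}
px=lambda n,u,v:np.array([(u+.5)/sc[n][0]+sc[n][1]-.5,(v+.5)/sc[n][0]+sc[n][2]-.5])
lines=[("w",160,170),("w",150,450),("e",606,156),("e",153,421),("e",684,106),("s",320,367),("s",200,172)]
pts=[("w",161,68),("s",362,425)]
def f(x):
    H=np.array(x[:3]);d=np.array([-np.cos(x[4])*np.cos(x[3]),-np.cos(x[4])*np.sin(x[3]),np.sin(x[4])])
    r=[]
    for n,u,v in lines:
        a,b=(proj(*C[n],bw(q)) for q in(H,H-200*d));t=(b-a)/np.linalg.norm(b-a);g=px(n,u,v)-a
        r.append(g[0]*t[1]-g[1]*t[0])
    for n,u,v in pts: r+=list(px(n,u,v)-proj(*C[n],bw(H)))
    return np.array(r)
r=least_squares(f,[-110,0,120,0,.45],loss="soft_l1",x_scale=[10,10,10,.1,.1])
x=r.x;d=np.array([-np.cos(x[4])*np.cos(x[3]),-np.cos(x[4])*np.sin(x[3]),np.sin(x[4])])
print("head",x[:3].round(1),"az",np.degrees(x[3]).round(1),"el",np.degrees(x[4]).round(1),"foot",(x[:3]-220*d).round(1));print(r.fun.round(2))
E
python3 axfit.py
```

```text
head [-119.5    2.8  121. ] az 1.0 el 23.2 foot [82.7  6.4 34.3]
[ 0.13 -0.1   0.42 -0.23  0.16  0.33  0.22 -0.47 -0.23 -0.39 -0.95]
```

```bash
cat > tip.py <<'E'
from h import *
AZ=np.radians(1.0);S=165.;A0=30.
def axis(el): 
    e=np.radians(el);return np.array([-np.cos(e)*np.cos(AZ),-np.cos(e)*np.sin(AZ),np.sin(e)])
def grip_el(el,E,lift,yf=6.3):
    e=np.radians(el)
    foot=np.array([E+22*np.sin(e),yf,5+lift+22*np.cos(e)])
    p=foot+S*axis(el);a=np.radians(A0-(el-26))
    return tcp(p,a,AZ),ori(a,AZ),p
H=np.array([-119.5,3,121.]);P0=H-(220-S)*axis(26);a0=np.radians(A0)
G0=(tcp(P0,a0,AZ),ori(a0,AZ))
back=lambda p,a,d:p-d*R.from_rotvec([0,0,AZ]).apply([np.sin(a),0,-np.cos(a)])
PRE=(tcp(back(P0,a0,80),a0,AZ),ori(a0,AZ))
sched=[(30,65,1.5),(36,60,2),(43,52,2),(50,45,2),(58,39,2),(66,36,2),(74,36,2),(82,36,2),(90,36,2)]
E
python3 - <<'E'
from tip import *
from rig import manip
print(P0,grip_el(26,68.4,0)[2])
for p,o in [PRE,G0]+[grip_el(*w)[:2] for w in sched]:
    q=manip.solve_ik(p,o);print(None if q is None else np.round(q,2))
E
```

```text
[-70.07385644   3.86273654  96.88958693] [-70.23426545   3.71179037  97.10470824]
[ 0.56  0.55  1.75 -0.66  0.96  0.42]
[ 0.5   0.66  1.76 -0.74  0.83  0.48]
[ 0.46  0.63  1.76 -0.64  0.82  0.36]
[ 0.41  0.59  1.74 -0.49  0.81  0.19]
[ 0.35  0.57  1.72 -0.3   0.83 -0.01]
[ 0.28  0.55  1.69 -0.13  0.87 -0.2 ]
[ 0.2   0.56  1.65  0.04  0.95 -0.39]
[ 0.12  0.58  1.59  0.18  1.05 -0.54]
[ 0.04  0.62  1.53  0.29  1.17 -0.67]
[-0.03  0.68  1.45  0.39  1.3  -0.76]
[-0.1   0.75  1.37  0.46  1.43 -0.82]
```

```bash
python3 - <<'E'
from tip import *
from rig import manip
b=B()[:3,:3]
manip.move_to(*PRE)
manip.servo_line(*G0,rate=0.12)
f0=b.T@manip.get_contact_force();print(manip.get_time(),f0.round(1))
manip.command_gripper(0.0,100);print(manip.get_time(),"w",manip.get_width(),(b.T@manip.get_contact_force()).round(1))
if 0.033<manip.get_width()<0.039:
    for w in sched[:2]:
        manip.servo_line(*grip_el(*w)[:2],rate=0.08);print(manip.get_time(),w,(b.T@manip.get_contact_force()).round(1))
for n in("side","scene"):
    c=manip.camera(n);x0,y0=(180,150) if n=="side" else (290,140)
    crop(c["image"],x0,y0,x0+180,y0+180,3,f"pics/{n}4.png")
E
python3 - <<'E'
import cv2,numpy as np
cv2.imwrite("pics/both4.png",np.hstack([cv2.imread(f"pics/{n}4.png")[:,:400] if 0 else cv2.resize(cv2.imread(f"pics/{n}4.png"),(400,400)) for n in("side","scene")]))
E
```

```text
13.7167 [ 0.5  0.8 -0.2]
14.2417 w 0.033901077097467154 [-1.5 -0.5  4.8]
14.5417 (30, 65, 1.5) [ 0.8 -0.2 -3.2]
14.8833 (36, 60, 2) [-0.1 -0.3 -3.8]
```

View pics/both4.png

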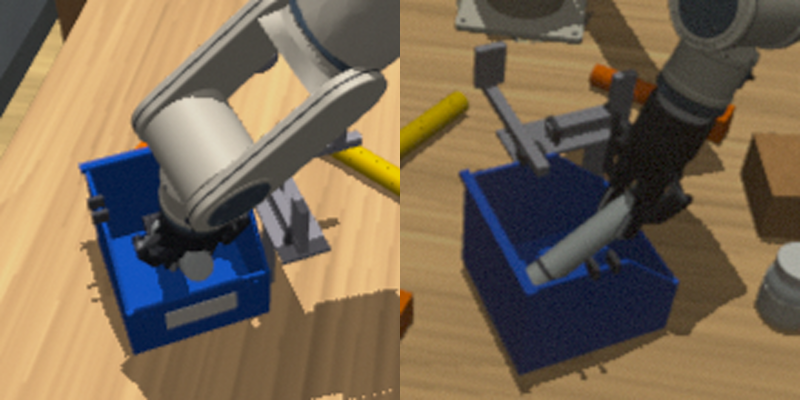

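The pictures show the cartridge pinched at its upper shaft with the foot still in the bin. The force reading matches its weight being carried by the grip, so I'll continue the tip.

```bash
python3 - <<'E'
from tip import *
from rig import manip
b=B()[:3,:3]
for w in sched[2:]:
    manip.servo_line(*grip_el(*w)[:2],rate=0.08);f=b.T@manip.get_contact_force();print(round(manip.get_time(),2),w,f.round(1))
    if np.linalg.norm(f)>25: break
for n in("side","scene"):
    c=manip.camera(n);x0,y0=(180,150) if n=="side" else (290,140)
    crop(c["image"],x0,y0,x0+180,y0+180,400/180,f"pics/{n}5.png")
cv2.imwrite("pics/both5.png",np.hstack([cv2.imread(f"pics/{n}5.png") for n in("side","scene")]))
E
```

```text
15.33 (43, 52, 2) [-0.2 -0.4 -3.6]
15.68 (50, 45, 2) [-0.6 -0.3 -3.9]
16.06 (58, 39, 2) [-0.5  0.8 -3. ]
16.47 (66, 36, 2) [-0.2  0.7 -2.9]
16.91 (74, 36, 2) [ 1.   0.4 -3.6]
17.35 (82, 36, 2) [-0.3 -0.6 -3.9]
17.79 (90, 36, 2) [-0.3 -0.4 -3.1]
```

View pics/both5.png

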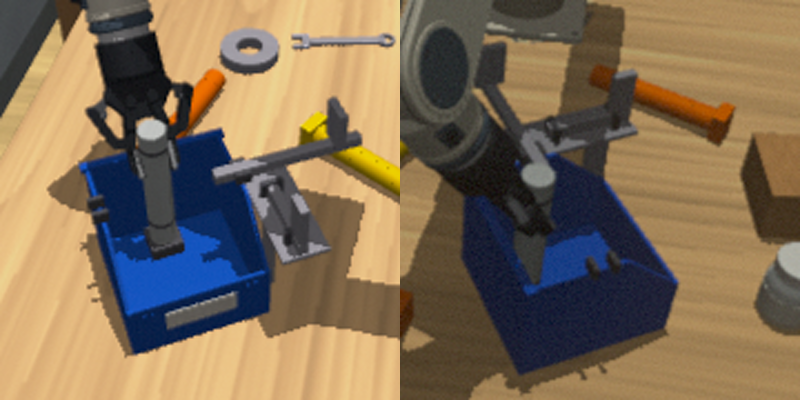

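```bash
python3 - <<'E'
from tip import *
from rig import manip
b=B()[:3,:3]
p,o,g=grip_el(*sched[-1])
for k in range(1,9):
    manip.servo_line(p-[0,0,0.001*k],o,rate=0.03);f=b.T@manip.get_contact_force();t=b.T@manip.get_torque()
    print(round(manip.get_time(),2),k,f.round(1),t.round(2))
    if f[2]>3: break
c=manip.camera("side");crop(c["image"],215,185,315,285,6,"pics/side6.png")
import pickle;pickle.dump(c,open("side6.pkl","wb"))
c=manip.camera("scene");pickle.dump(c,open("scene6.pkl","wb"))
E
```

```text
18.14 1 [ 1.   0.1 -2.3] [ 0.02 -0.58  0.01]
18.39 2 [ 1.1 -1.4  2.6] [-0.17  0.13  0.1 ]
18.64 3 [-0.2 -2.5  9.1] [-0.54  0.55  0.27]
```

View pics/side6.png

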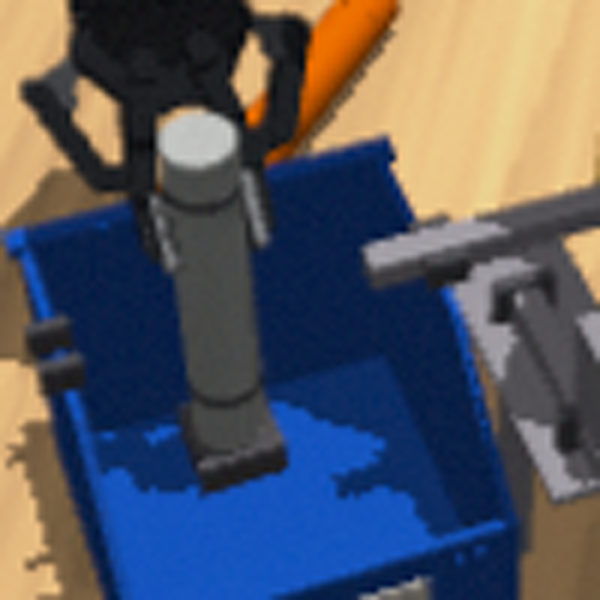

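```bash
python3 - <<'E'
from tip import *
from rig import manip
import pickle
b=B()[:3,:3]
p,o,g=grip_el(*sched[-1]);a=np.radians(A0-64)
manip.servo_line(p-[0,0,0.0022],o,rate=0.03);print(manip.get_time(),(b.T@manip.get_contact_force()).round(1))
manip.command_gripper(0.065,20);print((b.T@manip.get_contact_force()).round(1),manip.get_width())
manip.servo_line(tcp(back(g,a,110),a,AZ),o,rate=0.12)
manip.hold(0.1)
for n in("side","scene"):
    c=manip.camera(n);x0,y0=(200,160) if n=="side" else (290,150);pickle.dump(c,open(n+"7.pkl","wb"))
    crop(c["image"],x0,y0,x0+130,y0+150,3,f"pics/{n}7.png")
cv2.imwrite("pics/both7.png",np.hstack([cv2.imread(f"pics/{n}7.png") for n in("side","scene")]))
print(manip.get_time(),wb(manip.get_position()))
E
```

```text
18.9917 [-0.4 -1.1  6.6]
[-0.1 -0.2 -0.3] 0.06495600386466213
20.6833 [120.65098468   7.28431628 264.97346841]
```

View pics/both7.png

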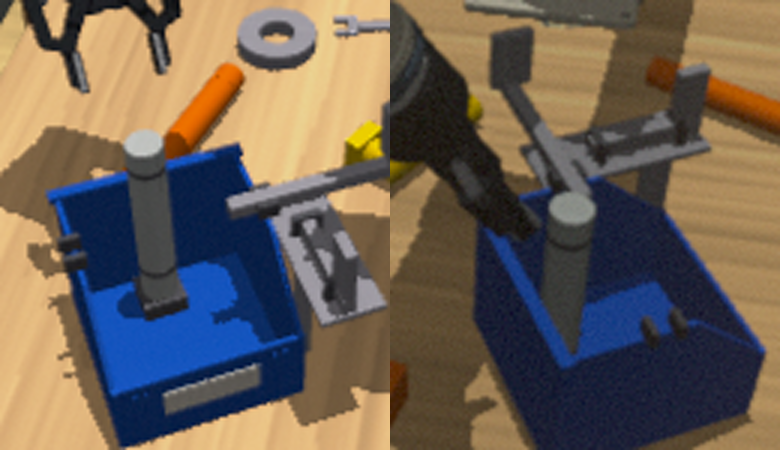

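```bash
python3 - <<'E'
from h import *
import pickle
for n,u,v in(("side",248.3,207.7),("scene",351,219.5)):
    c=pickle.load(open(n+"7.pkl","rb"));print(n,wb(onz(c,c["cam_to_world"],u,v,.225)))
c=pickle.load(open("side7.pkl","rb"))
# foot front-bottom edge corners in side view
for u,v in ((147,318),(187,308)): print(wb(onz(c,c["cam_to_world"],200+u/3,160+v/3,.005)))
E
```

```text
side [ 55.49049684   4.19392504 225.        ]
scene [ 56.4018692    9.36475232 225.        ]
[38.95804816 25.49590477  5.        ]
[ 36.64942835 -15.52933731   5.        ]
```

```bash
python3 - <<'E'
from tip import *
from rig import manip
import pickle
b=B()[:3,:3];o=ori();a=np.radians(-34)
manip.servo_line(tcp((130,-20,345),a,AZ),rate=0.2)
manip.move_to(tcp((12,-220,310)),o)
manip.command_gripper(0.045,40)
manip.servo_line(tcp((12,-220,205)),rate=0.12)
manip.command_gripper(0.0,40);print(manip.get_time(),"w",manip.get_width(),(b.T@manip.get_contact_force()).round(1))
manip.servo_line(tcp((12,-140,205)),rate=0.1);print(manip.get_time(),(b.T@manip.get_contact_force()).round(1))
manip.servo_line(tcp((12,-76,205)),rate=0.1)
for y in (-72,-70,-68.5,-67):
    manip.servo_line(tcp((12,y,205)),rate=0.03)
    f=b.T@manip.get_contact_force();print(round(manip.get_time(),2),y,f.round(1),wb(manip.get_position()).round(1),manip.get_width())
    if abs(f[1])>9: break
c=manip.camera("side");crop(c["image"],200,160,340,310,4,"pics/side8.png")
E
```

```text
23.95 w 0.011256476975802635 [ 0.2 -1.1  6.7]
24.9 [3.8 1.2 5.2]
25.98 -72 [5.7 2.1 4.4] [ 13.2 -71.3 208.6] 0.011610097935316747
26.23 -70 [ 7.4 -3.2  7.7] [ 13.2 -70.3 208.7] 0.01165559065002402
26.48 -68.5 [  7.2 -10.9  11.2] [ 13.2 -70.3 208.6] 0.011391498199454841
```

View pics/side8.png

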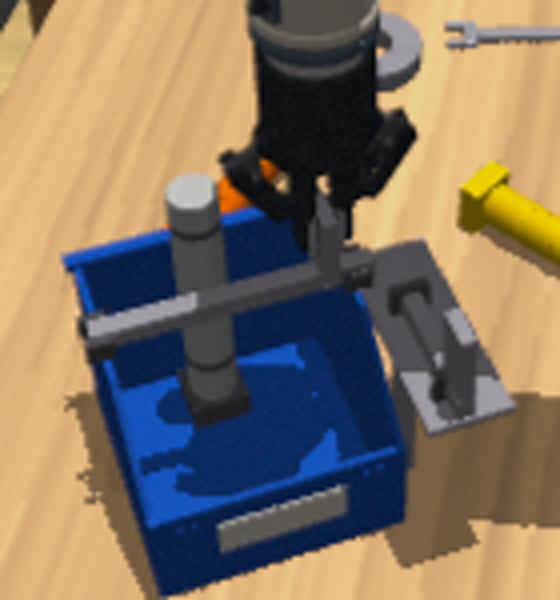

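```bash
python3 - <<'E'
from tip import *
from rig import manip
import pickle
b=B()[:3,:3]
manip.command_gripper(0.035)
manip.servo_line(tcp((12,-70,330)),rate=0.15)
manip.move_to(tcp((-60,-80,370)),ori());manip.hold(0.1)
M=T(manip.get_position(),manip.get_ee_rot());c=manip.camera("wrist");c["M"]=M@c["mount"]
crop(c["image"],230,90,480,310,2.6,"pics/w9.png");pickle.dump(c,open("w9.pkl","wb"))
for n in("side","scene"):
    c=manip.camera(n);pickle.dump(c,open(n+"9.pkl","wb"));cv2.imwrite(f"pics/{n}9.png",c["image"][:,:,::-1])
print(manip.get_time(),manip.get_contact_force().round(1))
E
```

```text
28.5333 [-0.1  0.7 -0.8]
```

View pics/w9.png

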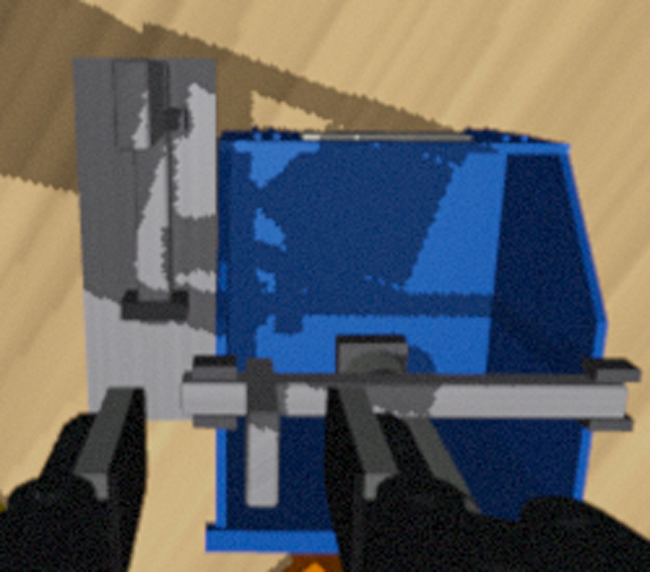

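View pics/side9.png

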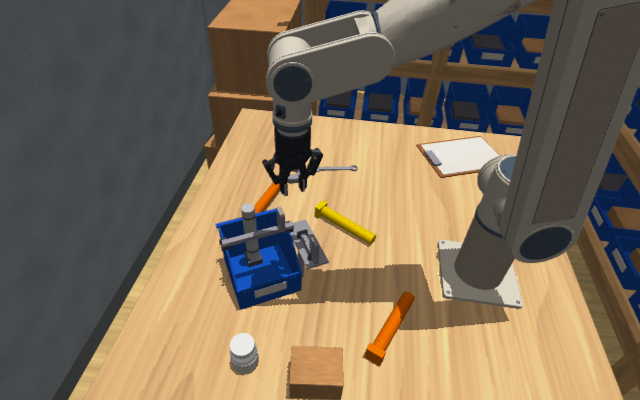

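View pics/scene9.png

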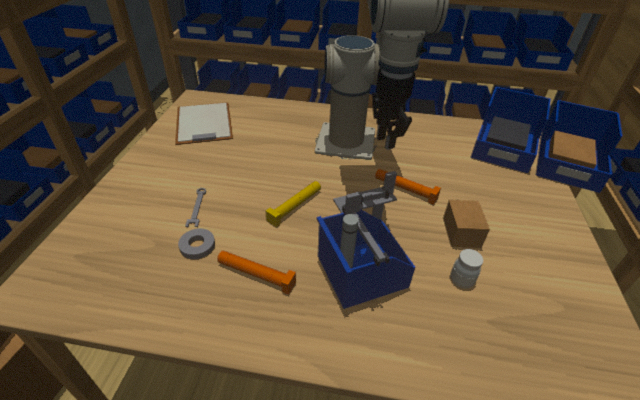

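```bash
python3 - <<'E'
from h import *
import pickle
c=pickle.load(open("w9.pkl","rb"));u=lambda a,b:wb(onz(c,c["M"],230+a/2.6,90+b/2.6,.225)).round(1)
print("bar tab",u(263,465),"catch tab",u(132,104))
a=pickle.load(open("c0.pkl","rb"))
for n,boxes in(("scene",[("carton",440,195,490,250),("jar",450,250,485,290),("flange+spanner",175,185,218,260)]),("side",[("carton",285,340,350,400),("jar",225,330,262,375)])):
    b=pickle.load(open(n+"9.pkl","rb"))
    for k,x0,y0,x1,y1 in boxes: print(n,k,cv2.absdiff(a[n]["image"],b["image"])[y0:y1,x0:x1].mean().round(1))
from rig import manip
manip.sign_off();print(manip.get_time())
E
```

```text
bar tab [ 14.6 -69.9 225. ] catch tab [-117.9 -114.6  225. ]
scene carton 2.7
scene jar 2.4
scene flange+spanner 2.3
side carton 1.7
side jar 1.6
the job is handed in; nothing more can be done
the job is handed in; nothing more can be done
```

The cartridge is standing upright on its square foot behind the bar, the bar is fully home in front of it, and the job is handed in. The last clock reading before hand-in was 28.5 s, against the 54 s limit. All steps were done in the order you asked.

**Last checks:**
- **Catch:** drawn back to its stop, with its tab measured at bin x = -118. It was already about 7 mm open when I started.
- **Bar:** it reached its outer stop and later its inner stop. Its tab is now at bin y = -69.9, against -70 for home.
- **Cartridge:** after release, its top measured at about bin (56, 4 to 9) and its foot's front edge at x ≈ 37–39. That puts it upright and behind the bar line at x = 20. The two camera views disagreed by about 5 mm in y. During the tip I raised the foot only about 2 mm off the floor, inside the bin.
- **Loose things:** the before and after pictures of the carton, jar, flange and spanner differ only by image noise.
- **Forces:** the largest reading I took, between motions, was about 17 N at the wrist, and none of these checks failed.

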